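# Nest a glue-mixing tub onto the row

### The job

Slide the loose blue tub along the wooden rack, without lifting it, so that its open mouth goes over the narrow end of the fixed white tub, and stop with the blue rim resting over the red band. Push gently: do not ram the tubs together or drive the rim past the band, where they wedge. Leave the blue tub lying flat in the rack and do not disturb the things lying around it.

Things in the scene. Friction and masses are not known exactly. Their poses are not given: they have to be found in the camera images.
- rack: Fixed wooden rack: plywood floor 365 x 156 mm, its top 12 mm above the bench; side fences 15 mm thick, tops 32 mm above the bench, 126 mm clear between; open at one end (x = -215 mm), end board 125 mm high at the other (face at x = 130 mm). Origin on the bench surface, on the centre line, under the white tub's closed end face; x along the rack in the push direction, z up. Place and yaw vary.
- fixed_tub: White tub, shape and size as the blue one, fixed on its side in the rack, mouth against the end board, level underside 7 mm above the rack's floor (3 mm to spare for the blue lower wall to slide under). Origin on its underside at the closed narrow end; x towards its mouth. Red band 20 mm wide, its middle 75 mm from the closed end. The tubs wedge with the blue rim about 92 mm from that end.
- fixed_tail (a point): Centre of the white tub's closed, narrow end face (82 x 70 mm); axes as the rack's.
- band (a point): The point on the rack's floor, on the centre line, under the middle of the red band; axes as the rack's. The blue rim should stop above it; the band covers x = -10 to +10 mm from here.
- loose_tub: Loose blue tub, 0.2 to 0.45 kg, lying on its flat side on the rack's floor, mouth towards the white tub, 15 to 45 mm short. Slides easily. 130 mm long; outside 82 wide x 70 high at the closed end, 110 wide x 108 high at the mouth, walls 4 mm; flat underside, the rest tapers; a 2 mm lip round the mouth, 6 mm to spare to each fence. Origin on its underside at mid-length; x towards its mouth, z up.
- loose_rim (a point): Middle of the lower edge of the blue tub's mouth, on its underside, in the plane of the rim; axes as the blue tub's (x out of the mouth).
- loose_tail (a point): Centre of the blue tub's flat closed end face (82 mm wide, 70 mm high; the face spans 12 to 82 mm above the bench), where it can be pushed; axes as the blue tub's, x being the direction to push.
- turned_foot: Bystander: turned wooden furniture foot standing upright, 130 mm high, 68 mm across at the widest. Origin at the centre of its underside. Leave alone.
- glue_jar: Bystander: yellow jar with a white cap, 66 mm across, 95 mm high. Origin at the centre of its underside. Leave alone.
- caliper: Bystander: steel sliding caliper lying flat, 180 mm long along its x, up to 60 mm wide over the jaws, 9 mm thick. Origin at mid-length on its underside. Leave alone.
There are look-alikes about, which are no part of the job. There is more than one size of the loose_tub; the job needs the middle-sized.

How it is judged:
By the outcome, as a careful person would: the job done as asked, in the order asked, and still so for the second after the job is handed in, with the robot touching nothing.
It also fails if it takes over 43 s, if anything falls off the work surface, if the arm or the gripper's body presses on something with over 40 N, if the wrist force passes 120 N, or if a joint passes its speed limit or range.

### The arm

A 7-joint arm with a two-finger parallel gripper is mounted at the origin on the work surface. World frame = base frame: x ahead of the robot, y to its left, z up, the work surface at z = 0. Lengths are in m, angles in rad, forces in N, time in s.
With the tool pointing down it reaches from about 0.4 to 0.925 m from the base axis. Payload 5.6 kg.
Tool frame: the origin (TCP) lies at the very end of the fingers, on their centre line; the grasp point (between the pads) lies grasp_offset behind it (grasp_offset is the distance from the TCP to the grasp point, in m); y points along the fingers, z is the direction in which the jaws open and shut, and the axes are right-handed (so a half turn about y gives the same grasp; the last joint's range is limited). The gripper opens to 85 mm and grips with 20 to 120 N. Pads are 22 mm wide; open, the fingers measure 114 mm over their backs; the gripper's body (76 mm by 85 mm) begins 54 mm behind the grasp point. The pads swing forward as they close: fully open they stand 13 mm farther back than shut.
Start: joints at [1.168, 0.468, -0.012, 1.603, 0.006, 1.071, -0.056], TCP at [0.229, -0.608, 0.231] pointing down, gripper open.
Joint ranges: [-2.53, 2.53], [-0.31, 2.02], [-1.57, 1.55], [0.28, 2.44], [-1.29, 4.43], [0.15, 1.84], [-2.92, 2.92]. Speed limits (rad/s): [2.57, 2.57, 3.14, 3.14, 3.14, 3.14, 3.14].

### API

Orientations are given as a unit quaternion [x, y, z, w].
In Python, from plant import * gives the robot as it stands.
- The arm moves only by the shell command python3 -m inch 'ROWS'. ROWS is a JSON object of lists of equal length, an entry for each row: "offset": the shift along the world's x, y, z in units of 75 cm (1.0 is 75 cm), a list of three; "turn": the turn about the world's z in units of pi rad (1.0 is pi rad); "grip": the closure, from 0 (fully open) to 1 (shut). A call has 1 to 20 rows; each row is the pose to reach, as a shift and turn from the pose commanded when the call began, turning the shorter way round; what a row does not reach only later rows make up. A row lasts 1/8 s, in which the tool goes at most 62.5 mm and 10.7 degrees, less where a joint would pass 70% of its speed; a pose out of reach is approached as far as the arm can. A call with a number of a shift or a turn outside -1 to 1 is refused whole. A call with a gripper value outside its range is refused whole. The fingers move at their own pace and stop on an object; the grip force is fixed at half the most. Time passes only in rows, so rows that repeat a pose let the fingers close. It gives the time, the measured TCP pose, the force and the opening at its end, in the units of the state.
- get_state(): the state, without advancing time (a new reading comes with each control period).
- grab_frame(name): name is "scene" or "top"; returns the picture (480x640x3 uint8, red, green, blue); there is no depth.
- camera_model(name): a dict with "fovy" (degrees; the focal length in pixels is half the picture's height over the tangent of half this angle, whatever the lens; pixels are square), "cx", "cy" (the principal point, pixels), "k1" (the pictures are not rectified: a ray, as slopes to the right and down, at radius r is drawn at 1 + k1 r^2 times it, then the intrinsics apply), "T" (4x4, takes a point from camera to world coordinates). Camera axes: x right, y down, z forward; pixel columns grow to the right and rows downward; lengths in m; the calibration is good to about 2 mm. A picture is of the moment at which its call begins. camera_model takes no time and is no camera call.
- job_done(): hands the job in, once; it reports no verdict.
The state is a dict: "time_s": time; "joint_pos": joint angles; "qd": joint speeds; "effort": joint torques, N m; "tcp_pos": TCP position; "eef_rot": TCP orientation; "contact_force": force on the tool from outside, world axes, zero at the start; "ft_torque": the same for the moment, N m; "finger_gap": finger opening in m.
Only numpy, scipy, OpenCV 4.12 (cv2) and the standard library are available. Lean on these libraries where they do the work, as an engineer would, in place of code of your own. Each camera call takes 0.05 s, during which the arm holds its last target.

## Working session

There is one attempt and no reset: what is moved stays moved. The work goes in short steps, Python scripts to look and compute and a shell command to move; the robot and the scene stay as the last step left them, time stands still between calls to the robot, and variables do not carry over. Pictures are saved under pics/ and viewed, and the job is handed in when it is done.

```bash
mkdir -p pics; ls; python3 - <<'E'
from plant import *
import cv2
for n in ("scene","top"):
    f=grab_frame(n); cv2.imwrite(f"pics/{n}0.png",f[:,:,::-1])
    m=camera_model(n); print(m)
s=get_state(); print(s)
E
```

```text
pics
{'fovy': 49.49625328717758, 'cx': 320.76562331225057, 'cy': 245.37952911211718, 'k1': -0.07929392769072954, 'T': array([[-6.29993107e-01,  6.58050140e-01, -4.12405987e-01,
         9.35508815e-01],
       [ 7.76600724e-01,  5.33804035e-01, -3.34581183e-01,
         2.86214140e-01],
       [-2.72145951e-05, -5.31058627e-01, -8.47335078e-01,
         7.72486158e-01],
       [ 0.00000000e+00,  0.00000000e+00,  0.00000000e+00,
         1.00000000e+00]])}
{'fovy': 51.96095825931377, 'cx': 316.27750993801203, 'cy': 245.22032739206674, 'k1': -0.04932401832877687, 'T': array([[-0.01654494, -0.99351878,  0.11245759,  0.50266301],
       [-0.9996296 ,  0.01400542, -0.0233347 ,  0.02192361],
       [ 0.02160845, -0.112802  , -0.9933825 ,  0.91610256],
       [ 0.        ,  0.        ,  0.        ,  1.        ]])}
{'time_s': 0.1, 'joint_pos': array([ 1.16801955,  0.46827575, -0.0116016 ,  1.60354016,  0.00596601,
        1.07137978, -0.05631175]), 'qd': array([ 1.00704032e-04, -2.68600803e-03,  6.88764043e-05, -4.56479894e-04,
        3.48642144e-04, -5.93461082e-04,  1.40180957e-03]), 'effort': array([ 4.48282544e-04, -5.33523953e+01,  2.13601103e-02, -2.51970613e+01,
        1.14857062e-02,  4.27449821e-03, -6.48124796e-06]), 'tcp_pos': array([ 0.22861333, -0.60793708,  0.23043866]), 'eef_rot': array([-0.12661135,  0.69624179, -0.69516296,  0.12635423]), 'contact_force': array([-0.80801061, -0.412171  ,  0.03584949]), 'ft_torque': array([ 0.05733189, -0.01480089,  0.00991784]), 'finger_gap': 0.08549393169823664}
```

View pics/scene0.png

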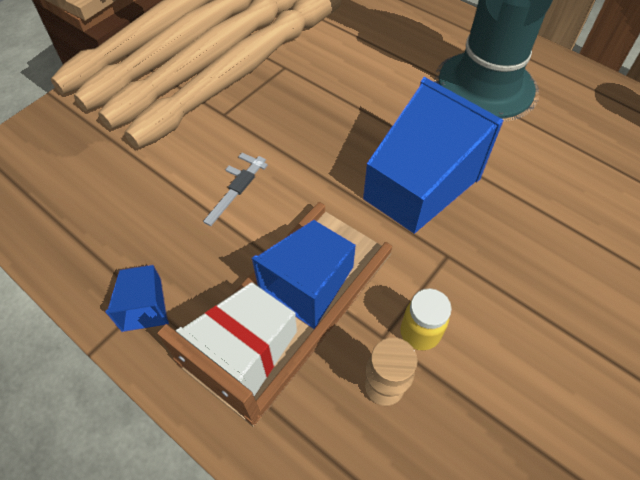

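View pics/top0.png

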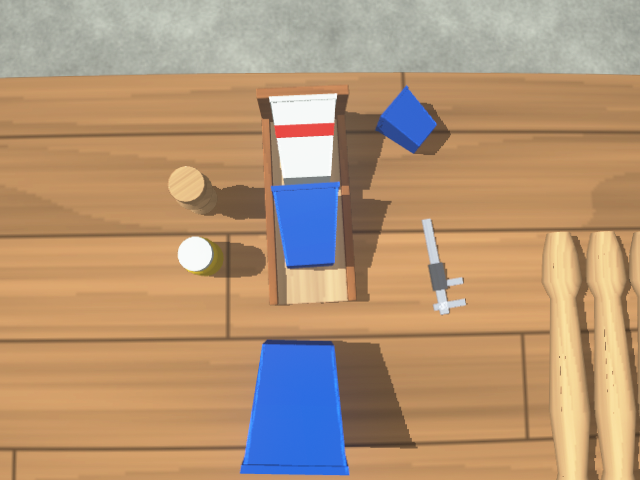

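The scene picture shows the rack with the white tub (red band near px (240,335)) and the middle blue tub (305,270). There is a small blue tub at (137,297) and a large one at (432,155). In the top view the rack runs upwards (+x): band at (304,130), blue tub's tail edge at row ~267, rim at row ~186, and the large decoy at rows 340–470, behind the rack's open end.

```bash
cat > h.py <<'E'
from plant import *
import cv2, numpy as np
def rays(n,px):
    m=camera_model(n); f=240/np.tan(np.radians(m['fovy']/2))
    K=np.array([[f,0,m['cx']],[0,f,m['cy']],[0,0,1.]])
    u=cv2.undistortPoints(np.float64(px).reshape(-1,1,2),K,np.array([m['k1'],0,0,0.])).reshape(-1,2)
    T=m['T']; d=np.c_[u,np.ones(len(u))]@T[:3,:3].T
    return T[:3,3],d
def onz(n,px,z):
    o,d=rays(n,px); return o+d*((np.broadcast_to(z,len(d))-o[2])/d[:,2])[:,None]
def proj(n,P):
    m=camera_model(n); f=240/np.tan(np.radians(m['fovy']/2)); T=m['T']
    c=(np.atleast_2d(P)-T[:3,3])@T[:3,:3]; s=c[:,:2]/c[:,2:]; r2=(s**2).sum(1,keepdims=True)
    return s*(1+m['k1']*r2)*f+[m['cx'],m['cy']]
E
python3 - <<'E'
import cv2
a=cv2.imread('pics/top0.png'); cv2.imwrite('pics/topz.png',cv2.resize(a[80:310,230:400],None,fx=2.6*1.0,fy=2.6,interpolation=cv2.INTER_CUBIC)[:600])
a=cv2.imread('pics/scene0.png'); cv2.imwrite('pics/scz.png',cv2.resize(a[195:425,145:405],None,fx=2.6,fy=2.6,interpolation=cv2.INTER_CUBIC)[:600])
E
```

```text
(no output)
```

View pics/topz.png

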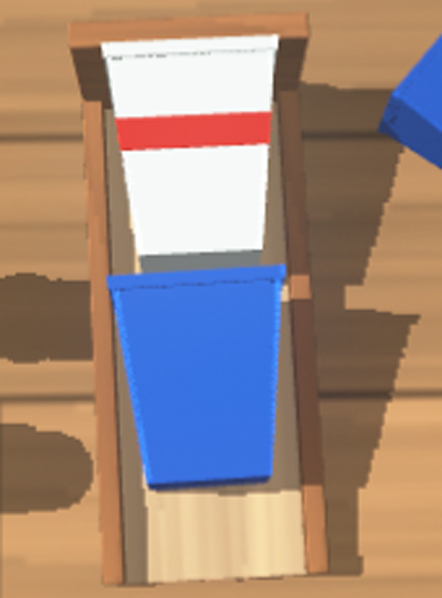

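View pics/scz.png

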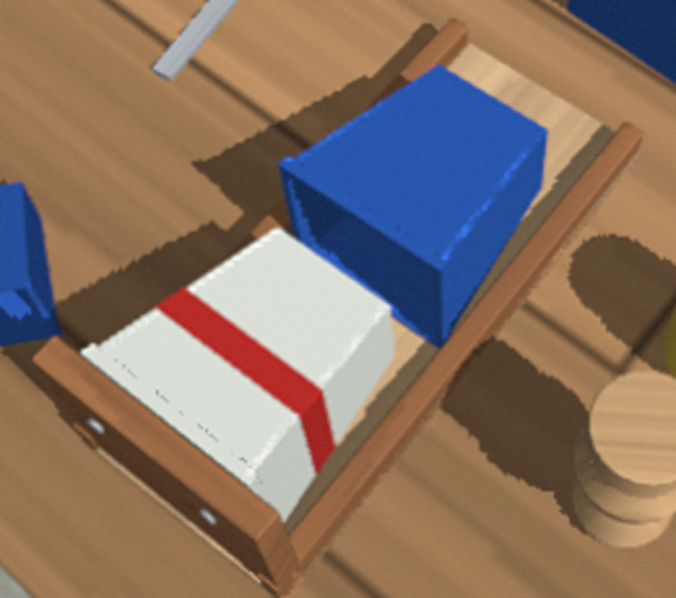

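```bash
python3 - <<'E'
from h import *
np.set_printoptions(precision=4,suppress=True)
def T(p): return np.array(p)/2.6+[229.7,79.7]
def S(p): return np.array(p)/2.6+[144.7,194.7]
def m(nm,n,p,z):
    w=onz(n,(T if n=='top' else S)(p),z); d=w[0]-w[1]; print(nm,n,w[:,:2].tolist() and np.round(w[:,:2],4).tolist(),'mid',w.mean(0)[:2],'len',np.hypot(d[0],d[1]).round(4),'yaw',np.degrees(np.arctan2(-d[0],d[1])).round(2))
m('blue tail top','top',[(148,488),(271,482)],.082)
m('blue rim top','top',[(108,275),(285,265)],.122)
m('white tail top','top',[(140,255),(263,249)],.089)
m('band near edge','top',[(123,151),(269,143)],.012+.007+.070+.038*65/130)
m('band far edge','top',[(117,119),(270,111)],.012+.007+.070+.038*85/130)
m('fence outer ends','top',[(104,585),(328,573)],.032)
m('fence outer far','top',[(84,103),(301,93)],.032)
m('board front top','top',[(76,47),(307,42)],.125)
m('blue tail top','scene',[(547,129),(443,68)],.082)
m('blue rim top','scene',[(444,262),(282,162)],.122)
m('white tail top','scene',[(391,309),(275,229)],.089)
m('fence','scene',[(640,133),(455,19)],.032)
m('band near edge','scene',[(322,391),(187,288)],.108)
# bystanders
g=lambda n,p,z:print(n,onz(n,p,z)[:,:2])
g('top',[(188,183),(195,253)],.13); g('top',[(195,253)],.095)
g('top',[(264,342),(333,344),(240,472),(349,472)],.10)
E
```

```text
blue tail top top [[0.56, 0.0532], [0.5627, -0.0271]] mid [0.5614 0.0131] len 0.0804 yaw 1.94
blue rim top top [[0.6925, 0.0757], [0.6977, -0.0365]] mid [0.6951 0.0196] len 0.1123 yaw 2.64
white tail top top [[0.7136, 0.0568], [0.7168, -0.0246]] mid [0.7152 0.0161] len 0.0814 yaw 2.22
band near edge top [[0.7784, 0.0665], [0.7829, -0.0289]] mid [0.7806 0.0188] len 0.0955 yaw 2.7
band far edge top [[0.798, 0.0699], [0.8025, -0.0297]] mid [0.8002 0.0201] len 0.0997 yaw 2.59
fence outer ends top [[0.4973, 0.0859], [0.503, -0.068]] mid [0.5001 0.0089] len 0.154 yaw 2.1
fence outer far top [[0.8403, 0.0984], [0.8464, -0.0576]] mid [0.8434 0.0204] len 0.1561 yaw 2.24
board front top top [[0.8426, 0.0955], [0.8448, -0.054]] mid [0.8437 0.0208] len 0.1495 yaw 0.84
blue tail top scene [[0.564, 0.0541], [0.569, -0.023]] mid [0.5665 0.0156] len 0.0772 yaw 3.67
blue rim top scene [[0.6874, 0.0755], [0.6964, -0.0345]] mid [0.6919 0.0205] len 0.1103 yaw 4.68
white tail top scene [[0.7156, 0.0604], [0.7195, -0.0235]] mid [0.7176 0.0185] len 0.0839 yaw 2.66
fence scene [[0.5017, 0.0859], [0.5059, -0.0648]] mid [0.5038 0.0105] len 0.1507 yaw 1.6
band near edge scene [[0.7798, 0.0691], [0.7823, -0.0272]] mid [0.781 0.021] len 0.0964 yaw 1.48
top [[0.6965 0.2106]
 [0.5819 0.1978]]
top [[0.5854 0.2056]]
top [[ 0.4373  0.0907]
 [ 0.4321 -0.0219]
 [ 0.232   0.1307]
 [ 0.2283 -0.0437]]
```

```bash
python3 - <<'E'
from h import *
import plant
from scipy.spatial.transform import Rotation as R
s=get_state(); M=R.from_quat(s['eef_rot']).as_matrix(); print(M.round(3)); print([k for k in dir(plant) if not k.startswith('_')])
print(getattr(plant,'grasp_offset',None))
print('jaw axis deg',np.degrees(np.arctan2(M[1,2],M[0,2])))
g=np.array([.535,.012,.15]); print((g-s['tcp_pos'])/.75)
E
```

```text
[[-0.936 -0.001  0.352]
 [-0.352  0.001 -0.936]
 [ 0.    -1.    -0.002]]
['PlanningError', 'camera_model', 'get_state', 'grab_frame', 'grasp_offset', 'job_done']
0.0187
jaw axis deg -69.39167357204062
[ 0.40851555  0.82658277 -0.10725154]
```

```bash
python3 -m inch '{"offset":[[0.2,0.2,0.03],[0.3,0.4,0.03],[0.4,0.6,0.03],[0.4,0.827,0.03],[0.4,0.827,0.03],[0.4,0.827,0.03],[0.4,0.827,0.03],[0.4,0.827,0.03],[0.4,0.827,0.03],[0.4,0.827,0.03],[0.4,0.827,0.03],[0.4,0.827,0.03],[0.4,0.827,0.03],[0.4,0.827,0.03],[0.4,0.827,0.03],[0.4,0.827,0.03],[0.4,0.827,0.03],[0.4,0.827,0.03]],"turn":[0,0,0,-0.05,-0.1035,-0.1035,-0.1035,-0.1035,-0.1035,-0.1035,-0.1035,-0.1035,-0.1035,-0.1035,-0.1035,-0.1035,-0.1035,-0.1035],"grip":[0.5,0.5,0.5,0.5,0.5,0.5,0.5,0.5,0.5,0.5,0.5,0.5,0.5,0.5,0.5,0.5,0.5,0.5]}'; python3 - <<'E'
from h import *
from scipy.spatial.transform import Rotation as R
M=R.from_quat(get_state()['eef_rot']).as_matrix();print(np.degrees(np.arctan2(M[1,2],M[0,2])))
for n in("scene","top"): cv2.imwrite(f"pics/{n}1.png",grab_frame(n)[:,:,::-1])
E
```

```text
time_s: 2.35
tcp_pos: [0.5288, 0.0117, 0.2538]
eef_rot: [0.012, -0.707, 0.707, -0.012]
contact_force: [0.1, 0.3, -0.2]
finger_gap: 0.0428
-88.03516888804516
```

View pics/scene1.png

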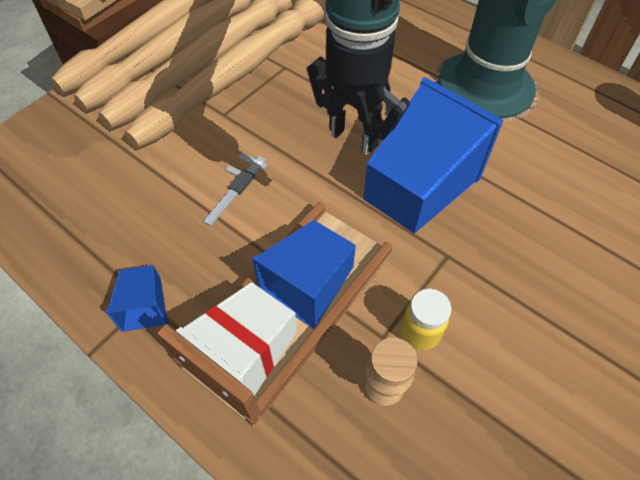

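View pics/top1.png

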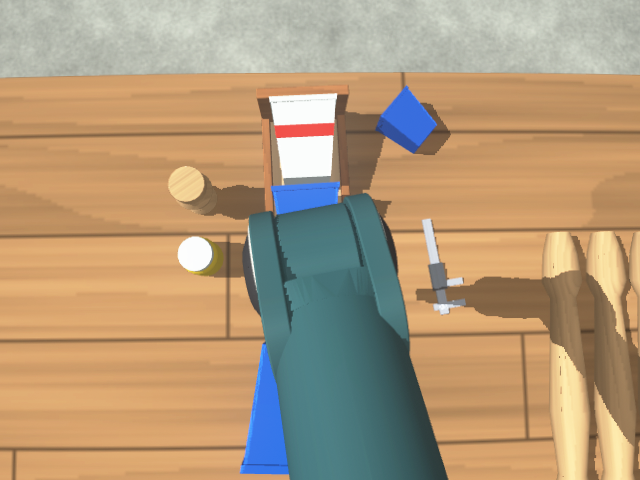

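```bash
python3 - <<'E'
from h import *
def tri(a,b):
    o1,d1=rays('top',[a]);o2,d2=rays('scene',[b])
    A=np.c_[d1[0],-d2[0]];t=np.linalg.lstsq(A,o2-o1,rcond=None)[0];p=o1+t[0]*d1[0];q=o2+t[1]*d2[0];print(((p+q)/2).round(3),np.linalg.norm(p-q).round(4))
tri((240,472),(500,122));tri((349,472),(425,79));tri((264,342),(417,165+3))
tri((264,342),(420,178)) ; tri((333,344),(370,168))
E
```

```text
[0.25  0.122 0.15 ] 0.0045
[ 0.244 -0.038  0.151] 0.0046
[0.446 0.08  0.176] 0.0091
[0.443 0.085 0.153] 0.0036
[ 0.429 -0.02   0.088] 0.0065
```

```bash
python3 -m inch '{"offset":[[0,0,-0.07],[0,0,-0.14],[0,0,-0.21],[0,0,-0.25],[0,0,-0.28],[0,0,-0.28],[0,0,-0.28]],"turn":[0,0,0,0,0,0,0],"grip":[0.5,0.5,0.5,0.5,0.5,0.5,0.5]}'; python3 - <<'E'
from h import *
for n in("scene",): cv2.imwrite(f"pics/{n}2.png",grab_frame(n)[:,:,::-1])
E
```

```text
time_s: 3.32
tcp_pos: [0.5295, 0.012, 0.0446]
eef_rot: [-0.012, 0.707, -0.707, 0.013]
contact_force: [-0.3, 0.9, 0.7]
finger_gap: 0.0425
```

View pics/scene2.png

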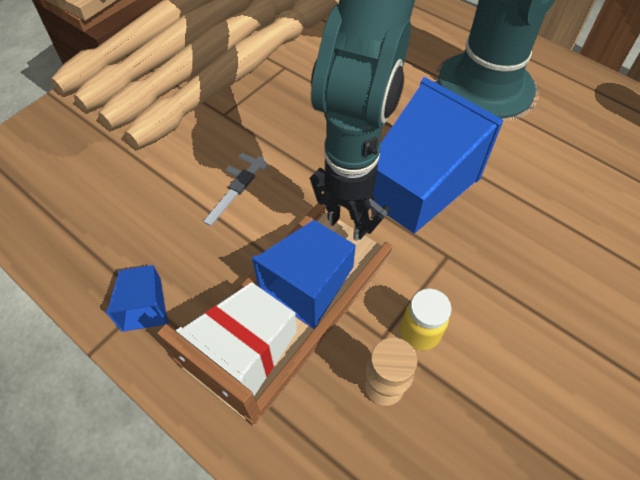

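The scene picture shows the half-open fingers at about (345,225), between the fences and just behind the blue tail, with the decoy clear. I'll push slowly along the rack yaw of about 2°.

```bash
python3 -m inch '{"offset":[[0.006,0.0002,0],[0.012,0.0004,0],[0.018,0.0006,0],[0.024,0.0008,0],[0.028,0.001,0],[0.032,0.0011,0],[0.036,0.0013,0],[0.04,0.0014,0],[0.044,0.0016,0],[0.048,0.0017,0],[0.052,0.0018,0],[0.056,0.002,0],[0.06,0.0021,0],[0.064,0.0022,0]],"turn":[0,0,0,0,0,0,0,0,0,0,0,0,0,0],"grip":[0.5,0.5,0.5,0.5,0.5,0.5,0.5,0.5,0.5,0.5,0.5,0.5,0.5,0.5]}'; python3 - <<'E'
from h import *
for n in("scene","top"):
  f=grab_frame(n)[:,:,::-1]
  c=f[195:425,145:405] if n=="scene" else f[80:310,230:400]
  cv2.imwrite(f"pics/{n}3.png",cv2.resize(c,None,fx=2.6,fy=2.6,interpolation=cv2.INTER_CUBIC))
E
```

```text
time_s: 5.12
tcp_pos: [0.577, 0.0135, 0.0437]
eef_rot: [0.012, -0.707, 0.707, -0.012]
contact_force: [-1.5, 0.4, -1.2]
finger_gap: 0.0425
```

View pics/scene3.png

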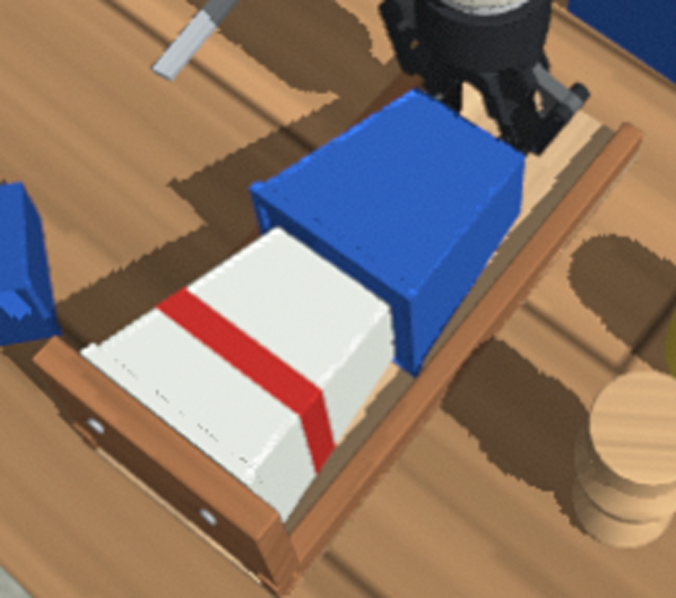

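View pics/top3.png

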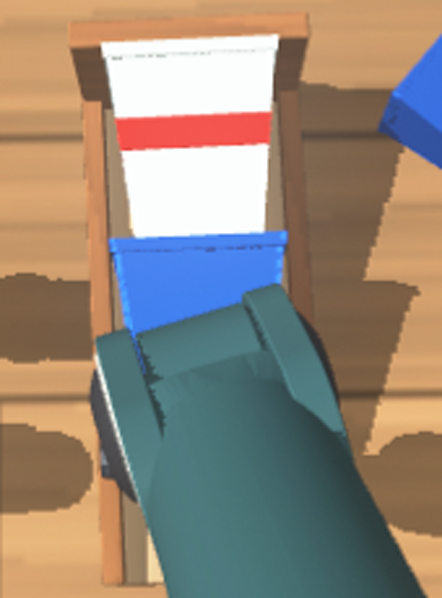

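```bash
cat >> h.py <<'E'
def Tc(p): return np.array(p)/2.6+[229.7,79.7]
def Sc(p): return np.array(p)/2.6+[144.7,194.7]
def rim(t,s):
    for n,p in(('top',Tc(t)),('scene',Sc(s))):
        w=onz(n,p,.122); d=w[0]-w[1]; print(n,w[:,:2].round(4).tolist(),w.mean(0)[:2].round(4),'yaw',np.degrees(np.arctan2(-d[0],d[1])).round(2))
E
python3 - <<'E'
from h import *
rim([(110,241),(288,232)],[(415,292),(252,186)])
E
```

```text
top [[0.7145, 0.0743], [0.7191, -0.0389]] [0.7168 0.0177] yaw 2.34
scene [[0.7108, 0.0748], [0.7183, -0.0369]] [0.7145 0.019 ] yaw 3.87
```

```bash
python3 -m inch '{"offset":[[0.004,0.0001,0],[0.008,0.0003,0],[0.012,0.0004,0],[0.016,0.0006,0],[0.02,0.0007,0],[0.024,0.0008,0],[0.028,0.001,0],[0.032,0.0011,0],[0.036,0.0013,0],[0.04,0.0014,0]],"turn":[0,0,0,0,0,0,0,0,0,0],"grip":[0.5,0.5,0.5,0.5,0.5,0.5,0.5,0.5,0.5,0.5]}'
```

```text
time_s: 6.48
tcp_pos: [0.607, 0.0146, 0.0438]
eef_rot: [0.012, -0.707, 0.707, -0.012]
contact_force: [-4.2, -0.1, 1.6]
finger_gap: 0.0426
```

```bash
python3 -m inch '{"offset":[[0.004,0.0001,0],[0.008,0.0003,0],[0.012,0.0004,0],[0.016,0.0006,0],[0.02,0.0007,0],[0.024,0.0008,0],[0.028,0.001,0],[0.032,0.0011,0],[0.036,0.0013,0]],"turn":[0,0,0,0,0,0,0,0,0],"grip":[0.5,0.5,0.5,0.5,0.5,0.5,0.5,0.5,0.5]}'; python3 - <<'E'
from h import *
for n in("scene","top"):
  f=grab_frame(n)[:,:,::-1]
  c=f[195:425,145:405] if n=="scene" else f[80:310,230:400]
  cv2.imwrite(f"pics/{n}4.png",cv2.resize(c,None,fx=2.6,fy=2.6,interpolation=cv2.INTER_CUBIC))
E
```

```text
time_s: 7.6
tcp_pos: [0.634, 0.0155, 0.0438]
eef_rot: [0.012, -0.707, 0.707, -0.012]
contact_force: [-3.4, -0.2, 2.1]
finger_gap: 0.0428
```

View pics/scene4.png

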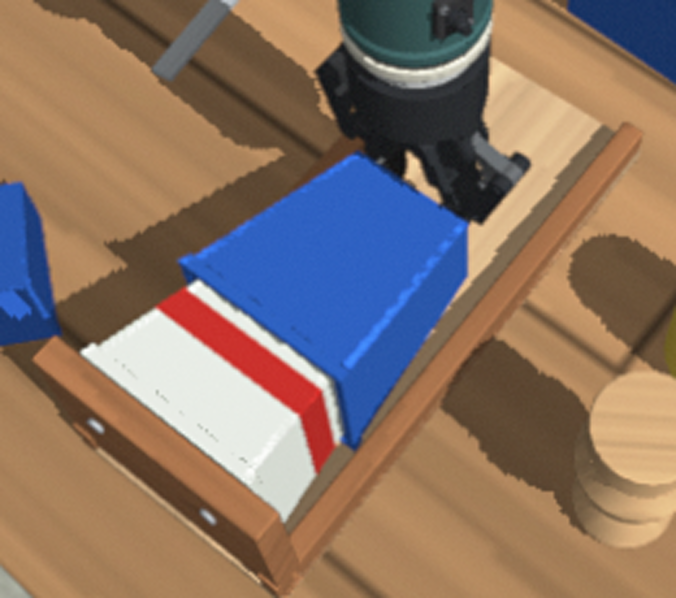

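View pics/top4.png

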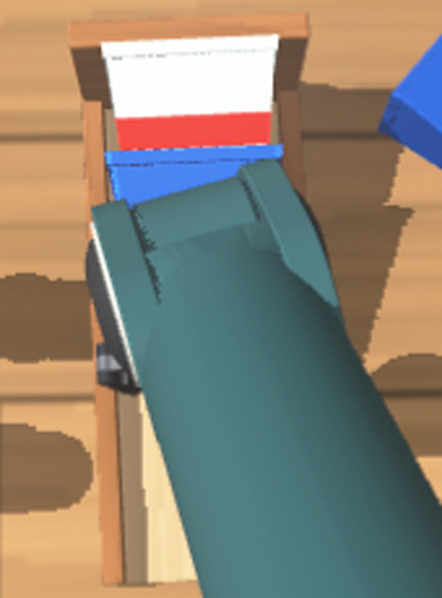

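```bash
python3 - <<'E'
from h import *
rim([(106,154),(282,146)],[(345,366),(181,261)])
E
```

```text
top [[0.7717, 0.0766], [0.776, -0.0364]] [0.7738 0.0201] yaw 2.14
scene [[0.7655, 0.0738], [0.7762, -0.0345]] [0.7708 0.0196] yaw 5.65
```

```bash
python3 -m inch '{"offset":[[0.003,0.0001,0],[0.006,0.0002,0],[0.009,0.0003,0],[0.012,0.0004,0],[0.015,0.0005,0],[0.018,0.0006,0],[0.02,0.0007,0],[0.022,0.0008,0],[0.022,0.0008,0]],"turn":[0,0,0,0,0,0,0,0,0],"grip":[0.5,0.5,0.5,0.5,0.5,0.5,0.5,0.5,0.5]}'; python3 - <<'E'
from h import *
for n in("scene","top"):
  f=grab_frame(n)[:,:,::-1]
  c=f[195:425,145:405] if n=="scene" else f[80:310,230:400]
  cv2.imwrite(f"pics/{n}5.png",cv2.resize(c,None,fx=2.6,fy=2.6,interpolation=cv2.INTER_CUBIC))
E
```

```text
time_s: 8.82
tcp_pos: [0.6507, 0.0161, 0.0438]
eef_rot: [-0.012, 0.707, -0.707, 0.012]
contact_force: [-0.7, 0.4, -0.4]
finger_gap: 0.0428
```

View pics/scene5.png

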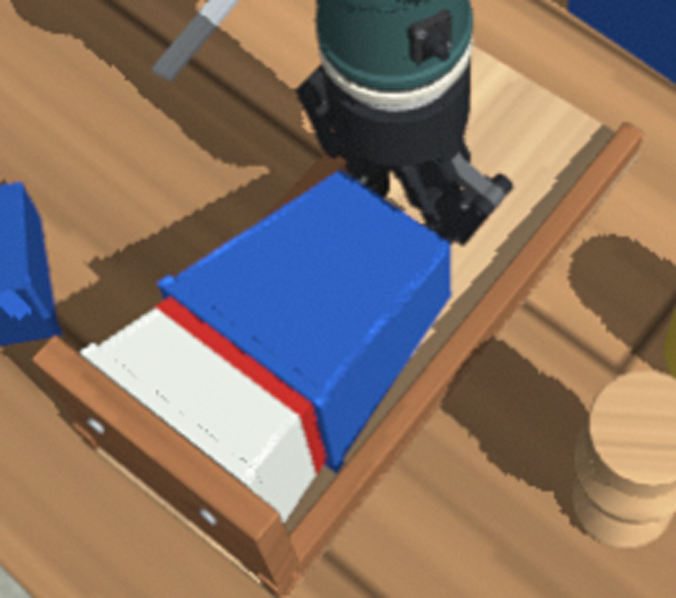

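View pics/top5.png

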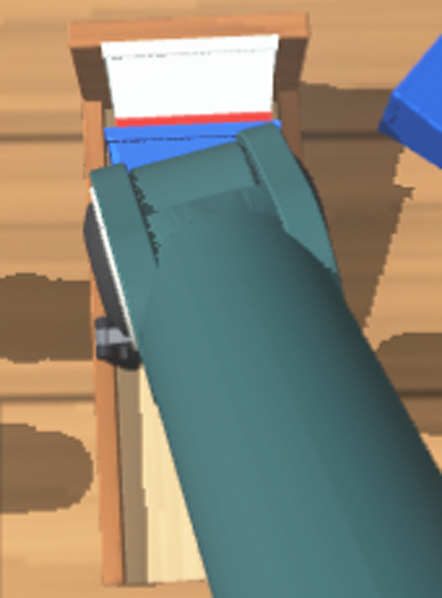

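Both pictures show the rim part-way over the band. In the top crop the rim is at rows ~121–129, with a thin red strip still visible in front of it. Now I'll back straight off, raise the arm and check with a clear view.

```bash
python3 -m inch '{"offset":[[-0.01,-0.0003,0],[-0.03,-0.001,0],[-0.06,-0.002,0],[-0.08,-0.003,0],[-0.1,-0.004,0.0],[-0.12,-0.004,0.03],[-0.12,-0.004,0.1],[-0.12,-0.004,0.18],[-0.12,-0.004,0.26],[-0.12,-0.1,0.28],[-0.12,-0.18,0.28],[-0.12,-0.26,0.28],[-0.12,-0.34,0.28],[-0.12,-0.42,0.28],[-0.12,-0.5,0.28],[-0.12,-0.5,0.28],[-0.12,-0.5,0.28]],"turn":[0,0,0,0,0,0,0,0,0,0,0,0,0,0,0,0,0],"grip":[0.5,0.5,0.5,0.5,0.5,0.5,0.5,0.5,0.5,0.5,0.5,0.5,0.5,0.5,0.5,0.5,0.5]}'; python3 - <<'E'
from h import *
for n in("scene","top"):
  f=grab_frame(n)[:,:,::-1]; cv2.imwrite(f"pics/{n}6f.png",f)
  c=f[195:425,145:405] if n=="scene" else f[80:310,230:400]
  cv2.imwrite(f"pics/{n}6.png",cv2.resize(c,None,fx=2.6,fy=2.6,interpolation=cv2.INTER_CUBIC))
E
```

```text
time_s: 11.05
tcp_pos: [0.5602, -0.3583, 0.2535]
eef_rot: [-0.012, 0.707, -0.707, 0.012]
contact_force: [0.5, 1.8, -0.3]
finger_gap: 0.0427
```

View pics/top6f.png

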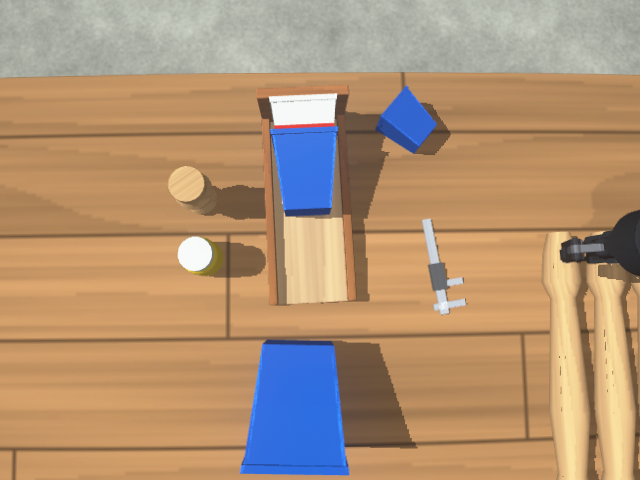

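View pics/scene6.png

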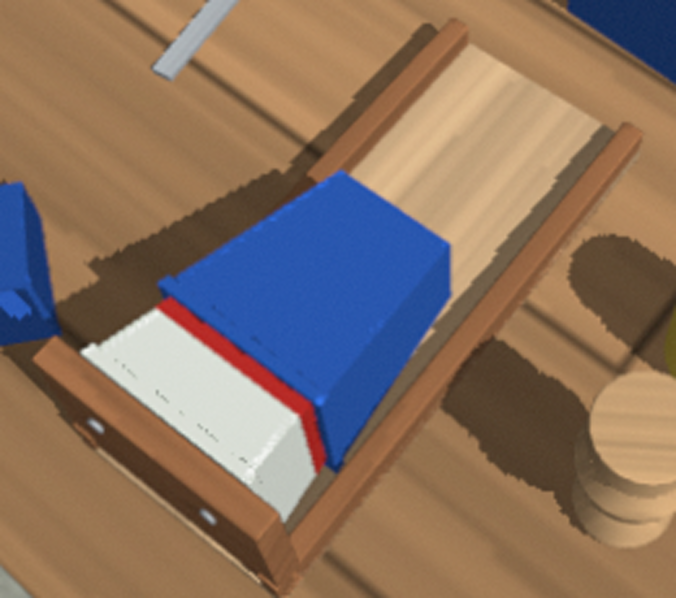

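View pics/top6.png

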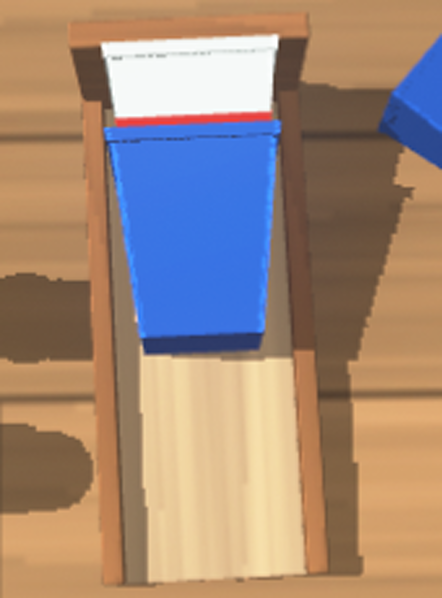

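```bash
python3 - <<'E'
from h import *
rim([(104,129),(281,121)],[(321,402),(160,285)])
for n,p in(('top',Tc([(141,340),(264,333)])),('scene',Sc([(451,245),(343,171)]))): 
    w=onz(n,p,.082);print('tail',n,w.round(4).tolist(),w.mean(0).round(4))
a=cv2.imread('pics/top0.png').astype(int);b=cv2.imread('pics/top6f.png').astype(int)
d=(abs(a-b).max(2)>40); 
for nm,(x0,y0,x1,y1) in dict(foot=(165,162,212,212),jar=(174,232,222,278),cal=(418,215,470,318),small=(370,80,440,160),big=(238,338,352,478)).items(): print(nm,d[y0:y1,x0:x1].sum())
E
```

```text
top [[0.7884, 0.0778], [0.7927, -0.0361]] [0.7905 0.0209] yaw 2.16
scene [[0.7878, 0.0773], [0.7934, -0.0331]] [0.7906 0.0221] yaw 2.92
tail top [[0.6579, 0.0569, 0.082], [0.6616, -0.0245, 0.082]] [0.6598 0.0162 0.082 ]
tail scene [[0.6613, 0.0587, 0.082], [0.6635, -0.0219, 0.082]] [0.6624 0.0184 0.082 ]
foot 0
jar 0
cal 0
small 65
big 33
```

```bash
python3 - <<'E'
from plant import *
print(get_state()['qd'].round(3)); print(job_done())
E
```

```text
[-0.007 -0.004 -0.    -0.003  0.002  0.     0.003]
the job is handed in; nothing more can be done
None
```

The middle-sized blue tub now lies over the narrow end of the white tub with its rim over the red band, and the job is handed in at about 11 s. I pushed it along the rack with two half-open fingers on its closed end, at 24 mm/s or less once in contact. I then backed straight off and raised the arm clear.

**Rim position:** with the arm clear, both cameras put the rim at x = 0.7905 m. I had measured the middle of the band at 0.7904 m, and the wedge point at about 0.807 m. The tail measured 0.660 m in the top view and 0.662 m in the scene view, about as expected for a tub lying flat.

**Forces:** the contact forces reported at the end of each move stayed under about 5 N. I did not see the values within a move.

**Things around it:** the foot, jar and caliper showed no pixel change between the first and last top pictures. The boxes around the two look-alike tubs showed small changes (65 and 33 pixels). I take these to be shadow or edge effects, but did not check further. The arm never went near the small tub, but it did pass over the large one.

**Disagreement:** during the push the scene camera read the rim 2 to 3 mm behind the top camera, and its yaw readings were up to 3.5° apart. In the last check the rim positions agreed and the yaw readings were 2.2° and 2.9°, with the rack at about 2°.

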